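# Shake grinding balls evenly over a two-bay tray

### The job

Pick up the ball shaker by its knob and shake its six grinding balls out over the metal two-bay tray so that they are spread evenly over both bays, with none left in the shaker or spilled on the bench. Then stand the shaker upright on the bench again and let go of it.

Things in the scene. Friction and masses are not known exactly. Their poses are not given: they have to be found in the camera images.
- shaker_knob (a point): Centre of the black square knob (26 x 26 mm, 50 mm tall) on the ball shaker: a loose grey plastic scoop-like box, 78 mm long (x), 62 wide (y), 0.2 kg, walls 44 mm high. The knob stands on a cross bridge whose top is 49 mm above the shaker's underside; this point is 74 mm above the underside, 6 mm behind the box's middle. Pick it up here from above. z up, the open spout faces -x.
- shaker_lip (a point): Middle of the shaker's 54 mm wide spout lip, 45 mm from the knob point along -x and 60 mm below it. Level, nothing spills. Leaned spout-down past 10 degrees (20 is good) the 3 balls of the front trough roll out; the 3 of the back trough only past 30 (40 to 45 is good). Takes about 1 s; they land some 40 mm ahead of the lip when it is 60 mm above the bench.
- tray: Bright metal tray fixed to the bench, 140 (x) by 220 mm (y), walls 30 mm high, walls and floor 4 mm thick. A wall along its x axis at y = 0, as high as the rim, makes two bays, each 132 (x) by 104 mm (y), centred at y = +54 and -54 mm. Origin: centre of its underside, z up; yaw within 12 degrees of the robot's frame. Not the undivided white tray.
- ball0_center (a point): Centre of dark steel grinding ball 0, 16 mm across, 17 g; at first in the front trough of the shaker.
- ball1_center (a point): Centre of dark steel grinding ball 1, 16 mm across, 17 g; at first in the front trough of the shaker.
- ball2_center (a point): Centre of dark steel grinding ball 2, 16 mm across, 17 g; at first in the front trough of the shaker.
- ball3_center (a point): Centre of dark steel grinding ball 3, 16 mm across, 17 g; at first in the back trough of the shaker.
- ball4_center (a point): Centre of dark steel grinding ball 4, 16 mm across, 17 g; at first in the back trough of the shaker.
- ball5_center (a point): Centre of dark steel grinding ball 5, 16 mm across, 17 g; at first in the back trough of the shaker.

How it is judged:
By the outcome, as a careful person would: the job done as asked, in the order asked, and still so for the second after the job is handed in, with the robot touching nothing.
It also fails if it takes over 59 s, if anything falls off the work surface, if the arm or the gripper's body presses on something with over 40 N, if the wrist force passes 120 N, or if a joint passes its speed limit or range.

### The arm

A 6-joint arm with a two-finger parallel gripper is mounted at the origin on the work surface. World frame = base frame: x ahead of the robot, y to its left, z up, the work surface at z = 0. Lengths are in m, angles in rad, forces in N, time in s.
With the tool pointing down it reaches from about 0.375 to 0.9 m from the base axis. Payload 3.1 kg.
Tool frame: the origin (TCP) lies midway between the tips of the shut fingers; the grasp point (between the pads) lies 19 mm behind it; x points along the fingers, z is the direction in which the jaws open and shut, and the axes are right-handed (so a half turn about x gives the same grasp; the last joint's range is limited). The gripper opens to 87 mm and grips with 3 to 60 N. Pads are 19 mm wide; open, the fingers measure 117 mm over their backs; the gripper's body (75 mm by 190 mm) begins 51 mm behind the grasp point.
Start: joints at [1.036, 0.527, 1.433, -0, 1.181, -0.178], TCP at [0.218, 0.586, 0.185] pointing down, gripper open.
Joint ranges: [-3.08, 3.08], [-0.75, 2.2], [0.22, 2.44], [-1.43, 4.57], [0, 2.65], [-2.85, 2.85]. Speed limits (rad/s): [2.79, 2.79, 3.14, 3.14, 3.14, 3.14].

### API

Orientations are given as a unit quaternion [x, y, z, w].
In Python, from rig import robot, optics, workorder gives the robot as it stands.
- The arm moves only by the tool arm_command, never from a script. Its argument "plan" is a list of rows, each a list of 7 numbers: the shift along the tool's x, y, z in cm, then the turn, a rotation vector about the tool's x, y, z in rad, then the finger opening in cm, from 0 to 8.7. In form: [[x, y, z, ax, ay, az, gripper], ...]. A call has 1 to 12 rows; each row shifts and turns the pose as measured when the row begins, along the tool's axes as they then stand; what a row does not reach is not made up. A row lasts 1/8 s, in which the tool goes at most 62.5 mm and 10.7 degrees, less where a joint would pass 70% of its speed; a pose out of reach is approached as far as the arm can. A call with a gripper value outside its range is refused whole. The fingers move at their own pace and stop on an object; "grip_force" is the grip in N (left out, the last holds). Time passes only in rows, so rows that do not move let the fingers close. It gives the time, the measured TCP pose, the force and the opening at its end, in the units of the state.
- robot.get_obs(): the state, without advancing time (a new reading comes with each control period).
- optics.camera(name): name is "scene" or "top" or "wrist"; returns (picture, depth): 480x640x3 uint8, blue, green, red; 480x640 float32, m along the optical axis (not along the pixel's ray), 0 where there is no reading.
- optics.camera_info(name): a dict with "mtx" (3x3 intrinsics, pixels), "k1" (the pictures are not rectified: a ray, as slopes to the right and down, at radius r is drawn at 1 + k1 r^2 times it, then the intrinsics apply), "position" and "rotation" of the camera in the world; the wrist camera has in their place "tool_from_camera" (4x4, takes a point from camera to tool coordinates, whose origin is the TCP and whose axes are the tool frame's). Camera axes: x right, y down, z forward; pixel columns grow to the right and rows downward; lengths in m; the calibration is good to about 2 mm. A picture is of the moment at which its call begins: read the wrist's pose just before it. camera_info takes no time and is no camera call.
- workorder.hand_in(): hands the job in, once; it reports no verdict.
The state is a dict: "time": time; "q": joint angles; "joint_velocities": joint speeds; "joint_torque": joint torques, N m; "position": TCP position; "tool_rot": TCP orientation; "ft_force": force on the tool from outside, world axes, zero at the start; "moment": the same for the moment, N m; "grip_width": finger opening in m.
Only numpy, scipy, OpenCV 4.12 (cv2) and the standard library are available. Lean on these libraries where they do the work, as an engineer would, in place of code of your own. Each camera call takes 0.05 s, during which the arm holds its last target. There are 200 camera calls.

## Working session

There is one attempt and no reset: what is moved stays moved. The work goes in short steps, Python scripts to look and compute and a tool call to move; the robot and the scene stay as the last step left them, time stands still between calls to the robot, and variables do not carry over. Pictures are saved under pics/ and viewed, about 8 in all and at most 12, crops included, and the job is handed in when it is done.

Besides the shell and the picture viewer there is one more tool, called after ">>>" as name(argument=value, ...), one argument or row to a line, values as JSON. arm_command: Moves the arm, as the interface text tells. Its arguments: {"type":"object","properties":{"plan":{"type":"array"},"grip_force":{"type":"number"}},"required":["plan"]}

```bash
ls; mkdir -p pics; cat > h.py <<'E'
import numpy as np, cv2, json
from rig import robot, optics, workorder
from scipy.spatial.transform import Rotation as R
def und(ci,u,v):
    m=np.array(ci["mtx"]);d=np.array([(u-m[0,2])/m[0,0],(v-m[1,2])/m[1,1]]);s=d.copy()
    for _ in range(20): s=d/(1+ci["k1"]*(s@s))
    return np.array([s[0],s[1],1.])
def pose(ci,obs=None):
    if "tool_from_camera" in ci:
        T=np.eye(4);T[:3,:3]=R.from_quat(obs["tool_rot"]).as_matrix();T[:3,3]=obs["position"]
        T=T@np.array(ci["tool_from_camera"]);return T[:3,:3],T[:3,3]
    r=np.array(ci["rotation"]); r=r if r.shape==(3,3) else R.from_quat(r).as_matrix()
    return r,np.array(ci["position"])
def onplane(ci,u,v,z,obs=None):
    r,p=pose(ci,obs);d=r@und(ci,u,v);return p+d*(z-p[2])/d[2]
def atdepth(ci,u,v,dep,obs=None):
    r,p=pose(ci,obs);return p+r@und(ci,u,v)*dep
E
python3 - <<'E'
from h import *
for n in("top","scene"):
    im,d=optics.camera(n);cv2.imwrite(f"pics/{n}0.png",im);np.save(f"pics/{n}0.npy",d)
    print(n,optics.camera_info(n))
print(robot.get_obs())
E
```

```text
pics
top {'mtx': array([[471.48708871,   0.        , 318.69735718],
       [  0.        , 471.48708871, 241.00235245],
       [  0.        ,   0.        ,   1.        ]]), 'k1': -0.07099048188865394, 'position': array([0.44254717, 0.01500244, 0.70816441]), 'rotation': array([ 0.70929679, -0.70219639,  0.05627062, -0.02553242])}
scene {'mtx': array([[438.24848661,   0.        , 321.81279831],
       [  0.        , 438.24848661, 247.30620269],
       [  0.        ,   0.        ,   1.        ]]), 'k1': -0.04921058535408372, 'position': array([0.91748444, 0.2859536 , 0.54252445]), 'rotation': array([ 0.44070871,  0.80508637, -0.34991852, -0.18753348])}
{'time': 0.1, 'q': array([ 1.03548429e+00,  5.28364566e-01,  1.43374499e+00, -9.56695086e-07,
        1.18141830e+00, -1.78502411e-01]), 'joint_velocities': array([ 0.00129988, -0.0031664 , -0.00268193, -0.0004895 , -0.00017293,
       -0.00131887]), 'joint_torque': array([ 1.67846479e-04, -4.40981448e+01, -1.77150321e+01,  6.34747767e-02,
        5.33889444e-02, -2.96013786e-05]), 'position': array([0.21790524, 0.58501576, 0.18438415]), 'tool_rot': array([-0.40361853,  0.58141584,  0.4030494 ,  0.58017142]), 'ft_force': array([0.05436775, 0.54275406, 0.38305115]), 'moment': array([0.02421713, 0.03180545, 0.0165385 ]), 'grip_width': 0.08698397539917693}
```

View pics/top0.png

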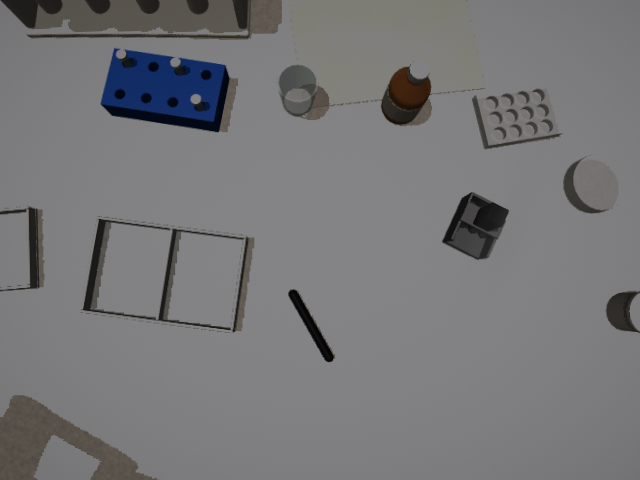

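View pics/scene0.png

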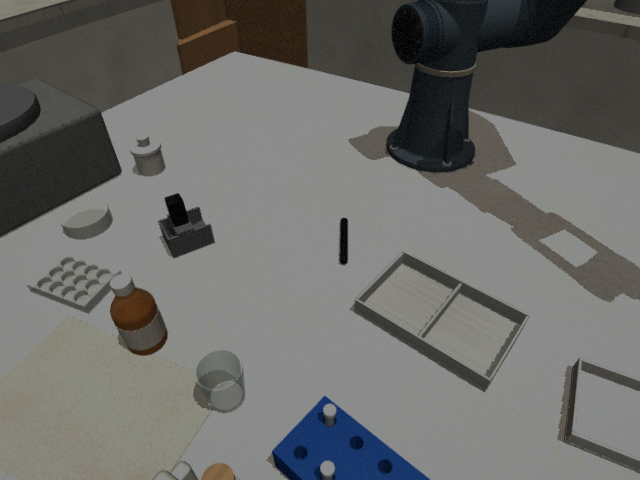

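The top view shows the two-bay tray (rim corners about (98,217), (247,236), (234,331), (84,312)). The shaker is at about (475,225), its knob at (490,213) and its spout towards the lower left.

```bash
python3 - <<'E'
from h import *
im=cv2.imread("pics/top0.png");d=np.load("pics/top0.npy");ci=optics.camera_info("top")
for u,v in[(98,217),(247,236),(234,331),(84,312),(175,228),(163,321)]: print("tray",(u,v),onplane(ci,u,v,0.03).round(3))
# all points with heights in shaker area
P=np.array([[*atdepth(ci,u,v,d[v,u]),u,v] for v in range(185,265) for u in range(435,515) if d[v,u]>0])
k=P[(P[:,2]>0.085)]; print("knob top",len(k),k[:,:3].mean(0),k[:,:3].min(0),k[:,:3].max(0)); print(cv2.minAreaRect(k[:,:2].astype(np.float32)*1000))
w=P[(P[:,2]>0.012)&(P[:,2]<0.06)];print(cv2.minAreaRect(w[:,:2].astype(np.float32)*1000))
w=P[(P[:,2]>0.038)&(P[:,2]<0.055)];print(len(w),cv2.minAreaRect(w[:,:2].astype(np.float32)*1000))
c=cv2.resize(im[180:270,430:520],None,fx=4,fy=4,interpolation=cv2.INTER_CUBIC)
c2=cv2.imread("pics/scene0.png")[185:265,150:225];c2=cv2.resize(c2,(360,360),interpolation=cv2.INTER_CUBIC)
cv2.imwrite("pics/c.png",np.clip(np.hstack([c,c2])*2.0,0,255).astype(np.uint8))
E
```

```text
tray (98, 217) [0.553 0.307 0.03 ]
tray (247, 236) [0.528 0.089 0.03 ]
tray (234, 331) [0.392 0.105 0.03 ]
tray (84, 312) [0.416 0.319 0.03 ]
tray (175, 228) [0.538 0.194 0.03 ]
tray (163, 321) [0.405 0.205 0.03 ]
knob top 442 [ 0.55188143 -0.24926712  0.09765184] [ 0.53623693 -0.267336    0.08503985] [ 0.56916931 -0.23497713  0.10202417]
((552.4591064453125, -251.2276611328125), (26.74433135986328, 26.710031509399414), 67.37364196777344)
((547.8502197265625, -248.85617065429688), (63.61973571777344, 79.86256408691406), 64.57920837402344)
772 ((547.6085205078125, -248.77696228027344), (62.989845275878906, 80.22694396972656), 63.724239349365234)
```

View pics/c.png

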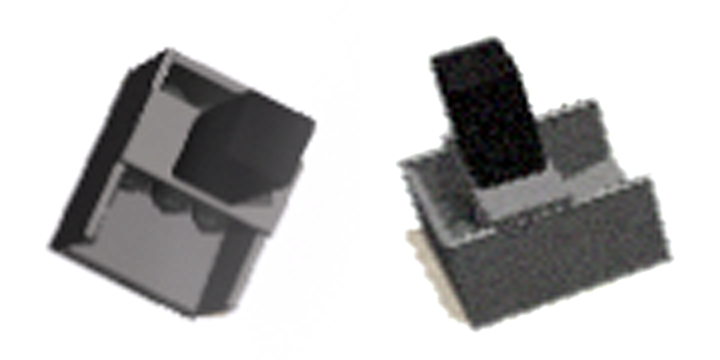

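```bash
cat >> h.py <<'E'
def tgt(yaw_deg, sgn=1, lean_deg=0):
    "tool: x down, z = sgn*(shaker x axis at yaw); lean = spout-down about shaker y"
    a=np.radians(yaw_deg);sx=np.array([np.cos(a),np.sin(a),0]);sy=np.array([-np.sin(a),np.cos(a),0])
    x=np.array([0,0,-1.]);z=sgn*sx;M=np.c_[x,np.cross(z,x),z]
    return R.from_rotvec(-np.radians(lean_deg)*sy)*R.from_matrix(M)
def delta(pos,rot):
    o=robot.get_obs();r=R.from_quat(o["tool_rot"])
    print("t",round(o["time"],2),"pos",o["position"].round(4),"q",o["q"].round(3),"F",o["ft_force"].round(1),"w",round(o["grip_width"],4))
    print("shift_cm",(r.inv().apply(np.array(pos)-o["position"])*100).round(2),"rotvec",(r.inv()*rot).as_rotvec().round(3))
E
python3 - <<'E'
from h import *
print(R.from_quat(robot.get_obs()["tool_rot"]).as_matrix().round(2))
for s in(1,-1): delta([.552,-.251,.17],tgt(-26,s))
E
```

```text
[[-0.   -0.94  0.35]
 [-0.    0.35  0.94]
 [-1.    0.   -0.  ]]
t 0.1 pos [0.2179 0.585  0.1844] q [ 1.035  0.528  1.434 -0.     1.181 -0.179] F [0.1 0.5 0.4] w 0.087
shift_cm [  1.54 -60.51 -66.66] rotvec [ 1.668e+00 -2.000e-03  1.000e-03]
t 0.1 pos [0.2179 0.585  0.1844] q [ 1.035  0.528  1.434 -0.     1.181 -0.179] F [0.1 0.5 0.4] w 0.087
shift_cm [  1.54 -60.51 -66.66] rotvec [-1.474e+00 -1.000e-03 -2.000e-03]
```

>>> arm_command(
  plan=[
    [-4,0,0,0,0,0,8.7],
    [0,-3,0,0.05,0,0,8.7],
    [0,-5,0,0.083,0,0,8.7],
    [0,-5,0,0.083,0,0,8.7],
    [0,-5,0,0.083,0,0,8.7],
    [0,-5,0,0.083,0,0,8.7],
    [0,-5,0,0.083,0,0,8.7],
    [0,-5,0,0.083,0,0,8.7],
    [0,-5,0,0.083,0,0,8.7],
    [0,-5,0,0.083,0,0,8.7],
    [0,-5,0,0.083,0,0,8.7],
    [0,-5,0,0.083,0,0,8.7],
  ],
  grip_force=50,
)

```text
time: 1.6
position: [0.594, 0.2203, 0.2186]
tool_rot: [-0.112, 0.702, 0.108, 0.695]
ft_force: [-0.1, 0.5, 0.3]
grip_width: 0.0871
```

```bash
python3 - <<'E'
from h import *
delta([.5525,-.251,.20],tgt(-26))
E
```

```text
t 1.6 pos [0.594  0.2203 0.2186] q [ 0.182  0.511  1.362 -0.006  1.279 -0.129] F [-0.1  0.5  0.3] w 0.0871
shift_cm [  2.25 -43.55 -18.44] rotvec [ 0.767 -0.009  0.008]
```

>>> arm_command(
  plan=[
    [0,-4.8,0,0.077,0,0,8.7],
    [0,-4.8,0,0.077,0,0,8.7],
    [0,-4.8,0,0.077,0,0,8.7],
    [0,-4.8,0,0.077,0,0,8.7],
    [0,-4.8,0,0.077,0,0,8.7],
    [0,-4.8,0,0.077,0,0,8.7],
    [0,-4.8,0,0.077,0,0,8.7],
    [0,-4.8,0,0.077,0,0,8.7],
    [0,-4.8,0,0.077,0,0,8.7],
    [1,-3,0,0.05,0,0,8.7],
    [0,-1,0,0.02,0,0,8.7],
    [0,0,0,0,0,0,8.7],
  ],
)

```text
time: 3.1
position: [0.5717, -0.2574, 0.2052]
tool_rot: [0.166, 0.693, -0.172, 0.681]
ft_force: [0.4, -0.1, -0.7]
grip_width: 0.0869
```

```bash
python3 - <<'E'
from h import *
delta([.5525,-.251,.16],tgt(-26))
o=robot.get_obs();im,d=optics.camera("wrist");ci=optics.camera_info("wrist")
cv2.imwrite("pics/w1.png",np.clip(im*1.6,0,255).astype(np.uint8))
P=np.array([[*atdepth(ci,u,v,d[v,u],o)] for v in range(0,480,2) for u in range(0,640,2) if d[v,u]>0])
P=P[(abs(P[:,0]-.55)<.06)&(abs(P[:,1]+.25)<.06)]
for a,b in((.09,.12),(.035,.055)):
    k=P[(P[:,2]>a)&(P[:,2]<b)];print(len(k),k[:,2].mean() if len(k) else 0,cv2.minAreaRect((k[:,:2]*1000).astype(np.float32)) if len(k) else 0)
E
```

```text
t 3.1 pos [ 0.5717 -0.2574  0.2052] q [-0.593  0.517  1.392 -0.014  1.246 -0.107] F [ 0.4 -0.1 -0.7] w 0.0869
shift_cm [ 4.55 -0.27 -1.94] rotvec [-0.028 -0.015  0.012]
285 0.09881860608142749 ((552.1525268554688, -250.625244140625), (25.021188735961914, 25.882034301757812), 64.9137954711914)
483 0.046419583122173216 ((546.9342041015625, -248.3799591064453), (62.12992858886719, 76.81134033203125), 64.70728302001953)
```

View pics/w1.png

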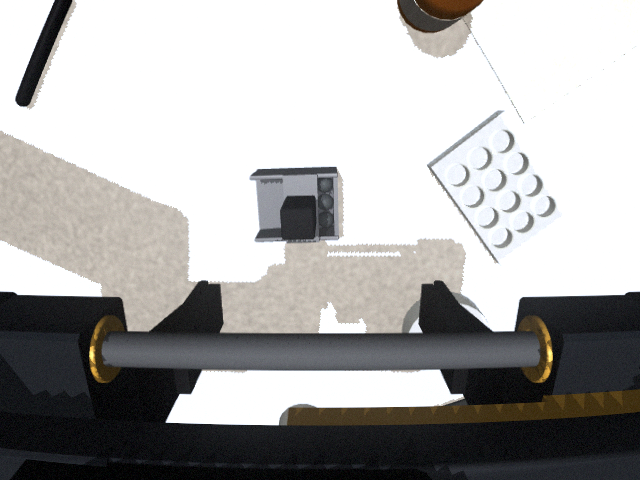

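The wrist view shows the shaker upright at (298,207), the spout facing the robot and three balls in the back trough. The knob is at (0.552, -0.251) with yaw about -25°.

>>> arm_command(
  plan=[
    [0,-0.2,-1.0,-0.01,-0.01,0.01,8.7],
    [2,0,-1.0,-0.01,0,0,8.7],
    [2.5,0,0,0,0,0,8.7],
    [2,0,0,0,0,0,8.7],
    [0,0,0,0,0,0,8.7],
  ],
)

```text
time: 3.78
position: [0.5526, -0.2417, 0.1413]
tool_rot: [0.158, 0.69, -0.157, 0.689]
ft_force: [0.7, -0.6, 0.4]
grip_width: 0.0872
```

```bash
python3 - <<'E'
from h import *
delta([.5523,-.2508,.056],tgt(-25.3))
E
```

```text
t 3.77 pos [ 0.5526 -0.2417  0.1413] q [-5.980e-01  5.510e-01  1.531e+00  1.000e-03  1.061e+00 -1.500e-01] F [ 0.7 -0.6  0.4] w 0.0872
shift_cm [ 8.52 -0.84  0.38] rotvec [-0.007 -0.002 -0.001]
```

>>> arm_command(
  plan=[
    [1,-0.8,0.4,0,0,0,8.7],
    [2,0,0,0,0,0,8.7],
    [2,0,0,0,0,0,8.7],
    [2,0,0,0,0,0,8.7],
    [0,0,0,0,0,0,8.7],
  ],
)

```text
time: 4.4
position: [0.5564, -0.2535, 0.0733]
tool_rot: [0.155, 0.687, -0.157, 0.693]
ft_force: [-0.6, 0.7, 0.7]
grip_width: 0.087
```

```bash
python3 - <<'E'
from h import *
delta([.5523,-.2508,.056],tgt(-25.3))
E
```

```text
t 4.4 pos [ 0.5564 -0.2535  0.0733] q [-0.61   0.647  1.571  0.     0.915 -0.166] F [-0.6  0.7  0.7] w 0.087
shift_cm [ 1.72  0.07 -0.5 ] rotvec [-0.003  0.009  0.001]
```

>>> arm_command(
  plan=[
    [1,0.1,-0.5,0,0.009,0,8.7],
    [0.7,0,0,0,0,0,8.7],
    [0,0,0,0,0,0,8.7],
  ],
)

```text
time: 4.78
position: [0.5536, -0.2516, 0.0574]
tool_rot: [0.155, 0.689, -0.157, 0.691]
ft_force: [1.4, 0.1, 0.3]
grip_width: 0.0869
```

```bash
python3 - <<'E'
from h import *
delta([.5523,-.2508,.056],tgt(-25.3))
E
```

```text
t 4.78 pos [ 0.5536 -0.2516  0.0574] q [-0.609  0.669  1.584 -0.002  0.885 -0.164] F [1.4 0.1 0.3] w 0.0869
shift_cm [ 0.14  0.02 -0.16] rotvec [-0.003  0.003  0.002]
```

>>> arm_command(
  plan=[
    [0.1,0,-0.1,0,0,0,5],
    [0,0,0,0,0,0,4],
    [0,0,0,0,0,0,3.2],
    [0,0,0,0,0,0,2.6],
    [0,0,0,0,0,0,1.5],
    [0,0,0,0,0,0,1.5],
    [0,0,0,0,0,0,1.5],
    [0,0,0,0,0,0,1.5],
  ],
)

```text
time: 5.78
position: [0.5532, -0.2515, 0.0574]
tool_rot: [0.155, 0.688, -0.157, 0.691]
ft_force: [-0.0, -1.1, 0.3]
grip_width: 0.0251
```

>>> arm_command(
  plan=[
    [-0.6,0,0,0,0,0,1.5],
    [-1.2,0,0,0,0,0,1.5],
    [-1.6,0,0,0,0.02,0,1.5],
    [-1.6,0,0,0,0.02,0,1.5],
    [-1.4,0,0,0,0.02,0,1.5],
    [-0.8,0,0,0,0,0,1.5],
    [0,0,0,0,0,0,1.5],
  ],
)

```text
time: 6.65
position: [0.5529, -0.2507, 0.1328]
tool_rot: [0.16, 0.71, -0.152, 0.669]
ft_force: [-0.2, 0.2, -4.4]
grip_width: 0.0247
```

```bash
python3 - <<'E'
from h import *
delta([.559,.140,.13],tgt(-6.5,1,-3.5))
im,d=optics.camera("scene");cv2.imwrite("pics/s1.png",cv2.resize(im[60:360,60:460],None,fx=2,fy=2))
E
```

```text
t 6.65 pos [ 0.5529 -0.2507  0.1328] q [-0.603  0.591  1.477 -0.012  1.131 -0.154] F [-0.2  0.2 -4.4] w 0.0247
shift_cm [  1.19  35.54 -16.2 ] rotvec [-0.33   0.002 -0.018]
```

View pics/s1.png

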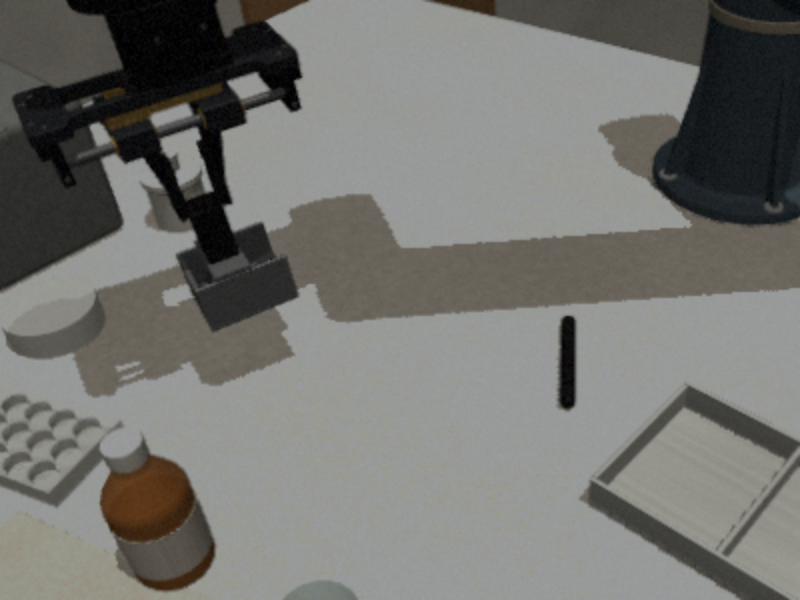

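The shaker is lifted level, slightly spout-up, with nothing spilled. Now I carry it to the tray.

>>> arm_command(
  plan=[
    [0,0.9,-0.4,0,0,0,1.5],
    [0.1,1.8,-0.8,0,0,0,1.5],
    [0.1,2.7,-1.2,0,0,0,1.5],
    [0.1,3.2,-1.4,0,0,0,1.5],
    [0.1,3.2,-1.4,0,0,0,1.5],
    [0.1,3.2,-1.4,0,0,0,1.5],
    [0.1,3.2,-1.4,0,0,0,1.5],
    [0.1,3.2,-1.4,0,0,0,1.5],
    [0.1,3.2,-1.4,-0.02,0,0,1.5],
    [0,2.7,-1.2,-0.03,0,0,1.5],
    [0,1.9,-0.8,-0.03,0,0,1.5],
    [0,0.9,-0.4,-0.03,0,0,1.5],
  ],
)

```text
time: 8.2
position: [0.549, 0.1051, 0.1282]
tool_rot: [0.122, 0.724, -0.107, 0.671]
ft_force: [-0.8, 0.7, -3.4]
grip_width: 0.0247
```

```bash
python3 - <<'E'
from h import *
delta([.561,.140,.125],tgt(-6.5,1,-3.5))
E
```

```text
t 8.2 pos [0.549  0.1051 0.1282] q [-0.031  0.541  1.603  0.036  1.069  0.276] F [-0.8  0.7 -3.4] w 0.0247
shift_cm [0.35 3.69 0.04] rotvec [-0.211 -0.015 -0.024]
```

>>> arm_command(
  plan=[
    [0.2,0.6,0,-0.03,0,0,1.5],
    [0.3,0.8,0.1,-0.04,0,0,1.5],
    [0.3,0.8,0.1,-0.04,0,0,1.5],
    [0.3,0.7,0.1,-0.04,0,-0.01,1.5],
    [0.2,0.4,0,-0.03,0,-0.01,1.5],
    [0,0.1,0,-0.02,0,0,1.5],
    [0,0,0,0,0,0,1.5],
    [0,0,0,0,0,0,1.5],
  ],
)

```text
time: 9.2
position: [0.5596, 0.1387, 0.1137]
tool_rot: [0.042, 0.732, -0.037, 0.679]
ft_force: [0.4, -0.6, -2.9]
grip_width: 0.0248
```

```bash
cat >> h.py <<'E'
LIP=np.array([.0434,0,-.046]);C0=np.array([.472,.205,0]);A=np.radians(-6.5)
def trayloc(p):
    p=np.asarray(p)-C0;return np.array([np.cos(A)*p[0]+np.sin(A)*p[1],-np.sin(A)*p[0]+np.cos(A)*p[1],p[2]])
def lip():
    o=robot.get_obs();r=R.from_quat(o["tool_rot"]);M=r.as_matrix()
    print("lip tray xyz mm",(trayloc(o["position"]+r.apply(LIP))*1000).round(1),"lean",np.degrees(np.arctan2(-M[2,2]*-1,1)).round(1),"zaxis",M[:,2].round(3),"ysky",M[2,1].round(3))
E
python3 - <<'E'
from h import *
delta([.561,.140,.112],tgt(-6.5,1,-3.5));lip()
E
```

```text
t 9.2 pos [0.5596 0.1387 0.1137] q [0.04  0.584 1.564 0.017 1.069 0.143] F [ 0.4 -0.6 -2.9] w 0.0248
shift_cm [0.16 0.14 0.14] rotvec [ 0.002 -0.015 -0.003]
lip tray xyz mm [ 45.4 -55.9  74. ] lean -4.3 zaxis [ 0.991 -0.111 -0.076] ysky 0.003
```

>>> arm_command(
  plan=[
    [-0.12,0,-0.14,0,-0.043,0,1.5],
    [-0.12,0,-0.14,0,-0.043,0,1.5],
    [-0.12,0,-0.14,0,-0.043,0,1.5],
    [-0.12,0,-0.14,0,-0.043,0,1.5],
    [-0.12,0,-0.14,0,-0.043,0,1.5],
    [-0.12,0,-0.14,0,-0.043,0,1.5],
    [-0.12,0,-0.14,0,-0.043,0,1.5],
    [-0.12,0,-0.14,0,-0.043,0,1.5],
    [-0.12,0,-0.14,0,-0.043,0,1.5],
    [0,0,0,0,-0.043,0,1.5],
    [0,0,0,0,0,0,1.5],
  ],
)

```text
time: 10.58
position: [0.5419, 0.1366, 0.1247]
tool_rot: [0.034, 0.568, -0.048, 0.821]
ft_force: [0.6, -0.3, -3.4]
grip_width: 0.0247
```

```bash
python3 - <<'E'
from h import *
lip();delta([.561,.140,.112],tgt(-6.5,1,20))
im,d=optics.camera("scene");cv2.imwrite("pics/s2.png",np.clip(cv2.resize(im[180:420,300:620],None,fx=2,fy=2)*1.5,0,255).astype(np.uint8))
E
```

```text
lip tray xyz mm [ 49.4 -59.8  67.9] lean 19.4 zaxis [ 0.93  -0.111  0.352] ysky 0.001
t 10.57 pos [0.5419 0.1366 0.1247] q [ 0.092  0.433  1.948 -0.18   0.415  0.363] F [ 0.6 -0.3 -3.4] w 0.0247
shift_cm [1.84 0.56 1.29] rotvec [-0.005  0.01   0.   ]
```

View pics/s2.png

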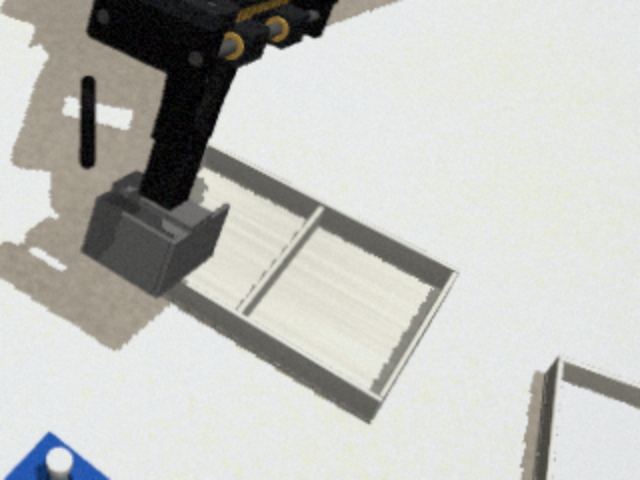

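```bash
cat > kin.py <<'E'
from h import *
from scipy.optimize import least_squares
def fk(q,p):
    h,L2,L3,Lt,d,a3,a0=p;r=R.from_euler('z',q[0]);x=r.apply([a0,d,h])
    for ax,a,v in(('y',q[1],[0,0,L2]),('y',q[2],[a3,0,L3]),('z',q[3],0),('y',q[4],0),('z',q[5],[0,0,Lt])):
        r=r*R.from_euler(ax,a)
        if not np.isscalar(v): x=x+r.apply(v)
    return x,r
D=[([1.03548,.528365,1.433745,0,1.181418,-.178502],[.217905,.585016,.184384],[-.40361853,.58141584,.4030494,.58017142]),
([.182,.511,1.362,-.006,1.279,-.129],[.594,.2203,.2186],[-.112,.702,.108,.695]),
([-.593,.517,1.392,-.014,1.246,-.107],[.5717,-.2574,.2052],[.166,.693,-.172,.681]),
([-.598,.551,1.531,.001,1.061,-.15],[.5526,-.2417,.1413],[.158,.69,-.157,.689]),
([-.609,.669,1.584,-.002,.885,-.164],[.5536,-.2516,.0574],[.155,.689,-.157,.691]),
([-.603,.591,1.477,-.012,1.131,-.154],[.5529,-.2507,.1328],[.16,.71,-.152,.669]),
([-.031,.541,1.603,.036,1.069,.276],[.549,.1051,.1282],[.122,.724,-.107,.671]),
([.04,.584,1.564,.017,1.069,.143],[.5596,.1387,.1137],[.042,.732,-.037,.679]),
([.092,.433,1.948,-.18,.415,.363],[.5419,.1366,.1247],[.034,.568,-.048,.821])]
s=least_squares(lambda p:np.ravel([fk(q,p)[0]-x for q,x,_ in D]),[.3,.4,.35,.25,.11,0,0],x_scale=.1)
p=s.x
ROT=R.from_quat(D[0][2]);N=fk(D[0][0],p)[1].inv()*ROT   # model flange -> tool
lo=np.array([-3.08,-.75,.22,-1.43,0,-2.85]);hi=np.array([3.08,2.2,2.44,4.57,2.65,2.85])
def ik(pos,rot,q0):
    def f(q):
        x,r=fk(q,p);return np.r_[(x-pos)*5,(rot.inv()*(r*N)).as_rotvec()]
    r=least_squares(f,np.clip(q0,lo+.01,hi-.01),bounds=(lo,hi));return r.x,r.cost
E
python3 - <<'E'
from kin import *
print(p.round(4),np.abs(s.fun).max());
for q,x,t in D: print(np.degrees((R.from_quat(t).inv()*(fk(q,p)[1]*N)).magnitude()).round(1),end=' ')
print()
# candidates: far bay, lean 45, lip in bay coordinates
for yaw in range(-200,201,20):
    a=np.radians(yaw);f=np.array([-np.cos(a),-np.sin(a),0])
    c=C0+.054*np.array([-np.sin(A),np.cos(A),0])
    best=None
    for q0 in([.5,.5,1.9,0,.6,0],[.5,.5,1.7,1.5,.8,-1.5],[.5,.5,1.7,-1.3,.8,1.5],[.5,.5,1.7,3.1,.8,-2]):
        rot=tgt(yaw,1,42);pos=c-.045*f+[0,0,.065]-rot.apply(LIP)
        q,cst=ik(pos,rot,q0)
        if cst<1e-5 : 
            print(yaw,q.round(2))
E
```

```text
[0.2756 0.5877 0.3914 0.3438 0.111  0.1145 0.0006] 0.0004238915853392866
0.0 0.0 0.1 0.0 0.1 0.1 0.0 0.1 0.1 
-200 [ 0.13  0.77  1.4   0.31  1.64 -2.75]
-200 [ 0.13  0.77  1.4   0.31  1.64 -2.75]
-200 [ 0.13  0.77  1.4   0.31  1.64 -2.75]
-120 [ 0.47  0.8   1.33 -0.37  1.66  2.66]
-120 [ 0.47  0.8   1.33 -0.37  1.66  2.66]
-100 [ 0.54  0.76  1.42 -0.53  1.51  2.47]
-100 [ 0.54  0.76  1.42 -0.53  1.51  2.47]
-100 [ 0.54  0.76  1.42 -0.53  1.51  2.47]
-80 [ 0.59  0.71  1.55 -0.69  1.31  2.32]
-80 [ 0.59  0.71  1.55 -0.69  1.31  2.32]
-80 [ 0.59  0.71  1.55 -0.69  1.31  2.32]
-60 [ 0.62  0.66  1.7  -0.86  1.07  2.21]
-60 [ 0.62  0.66  1.7  -0.86  1.07  2.21]
-60 [ 0.62  0.66  1.7  -0.86  1.07  2.21]
-40 [ 0.61  0.6   1.85 -1.09  0.82  2.15]
-40 [ 0.61  0.6   1.85 -1.09  0.82  2.15]
-40 [ 0.61  0.6   1.85 -1.09  0.82  2.15]
40 [ 0.09  0.52  2.19  2.02  0.44 -2.54]
40 [ 0.09  0.52  2.19  2.02  0.44 -2.54]
40 [ 0.09  0.52  2.19  2.02  0.44 -2.54]
60 [-0.02  0.53  2.11  1.45  0.63 -2.35]
60 [-0.02  0.53  2.11  1.45  0.63 -2.35]
60 [-0.02  0.53  2.11  1.45  0.63 -2.35]
60 [-0.02  0.53  2.11  1.45  0.63 -2.35]
80 [-0.07  0.57  1.98  1.08  0.86 -2.31]
80 [-0.07  0.57  1.98  1.08  0.86 -2.31]
80 [-0.07  0.57  1.98  1.08  0.86 -2.31]
80 [-0.07  0.57  1.98  1.08  0.86 -2.31]
100 [-0.06  0.61  1.83  0.83  1.08 -2.35]
100 [-0.06  0.61  1.83  0.83  1.08 -2.35]
100 [-0.06  0.61  1.83  0.83  1.08 -2.35]
120 [-0.01  0.67  1.67  0.64  1.3  -2.44]
120 [-0.01  0.67  1.67  0.64  1.3  -2.44]
120 [-0.01  0.67  1.67  0.64  1.3  -2.44]
140 [ 0.05  0.72  1.52  0.48  1.49 -2.58]
140 [ 0.05  0.72  1.52  0.48  1.49 -2.58]
140 [ 0.05  0.72  1.52  0.48  1.49 -2.58]
160 [ 0.13  0.77  1.4   0.31  1.64 -2.75]
160 [ 0.13  0.77  1.4   0.31  1.64 -2.75]
160 [ 0.13  0.77  1.4   0.31  1.64 -2.75]
```

>>> arm_command(
  plan=[
    [0,0,0,0,0,0,1.5],
    [0,0,0,0,0,0,1.5],
    [0,0,0,0,0,0,1.5],
    [0,0,0,0,0,0,1.5],
    [0,0,0,0,0,0,1.5],
    [0,0,0,0,0,0,1.5],
  ],
)

```text
time: 11.38
position: [0.5454, 0.1363, 0.1261]
tool_rot: [0.035, 0.567, -0.049, 0.822]
ft_force: [0.2, 0.6, -3.9]
grip_width: 0.0249
```

>>> arm_command(
  plan=[
    [0.05,0,0.19,0,0.043,0,1.5],
    [0.05,0,0.19,0,0.043,0,1.5],
    [0.05,0,0.19,0,0.043,0,1.5],
    [0.05,0,0.19,0,0.043,0,1.5],
    [0.05,0,0.19,0,0.043,0,1.5],
    [0.05,0,0.19,0,0.043,0,1.5],
    [0.05,0,0.19,0,0.043,0,1.5],
    [0.05,0,0.19,0,0.043,0,1.5],
    [0.05,0,0.19,0,0.043,0,1.5],
    [0.05,0,0.19,0,0.043,0,1.5],
    [0,0,0,0,0,0,1.5],
  ],
)

```text
time: 12.75
position: [0.5668, 0.134, 0.1232]
tool_rot: [0.044, 0.732, -0.039, 0.679]
ft_force: [0.2, -0.4, -3.2]
grip_width: 0.0249
```

```bash
python3 - <<'E'
from h import *
lip();delta([.474,.179,.125],tgt(-90,1,-4))
im,d=optics.camera("scene");a=im[180:420,300:620]
im,d=optics.camera("top");b=im[180:370,60:270];b=cv2.resize(b,(354,320))
cv2.imwrite("pics/s3.png",np.clip(np.hstack([cv2.resize(a,(427,320)),b])*1.5,0,255).astype(np.uint8))
E
```

```text
lip tray xyz mm [ 53.1 -59.5  83.4] lean -4.3 zaxis [ 0.99  -0.117 -0.075] ysky 0.003
t 12.75 pos [0.5668 0.134  0.1232] q [0.032 0.578 1.541 0.015 1.096 0.142] F [ 0.2 -0.4 -3.2] w 0.0249
shift_cm [ 0.56  3.38 -9.73] rotvec [ 1.45  -0.006  0.103]
```

View pics/s3.png

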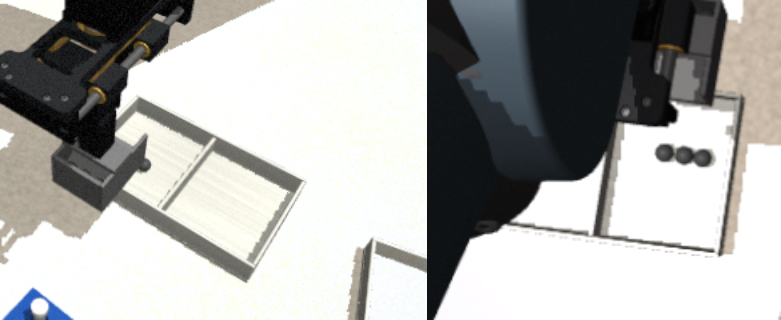

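The first three balls are at rest in the near bay. I'll pour the rest with the spout turned to +y, because the wrist range is too short for 42° facing the robot.

>>> arm_command(
  plan=[
    [0,-0.1,-0.26,0.036,0,0.003,1.5],
    [0.03,-0.22,-0.52,0.073,0,0.005,1.5],
    [0.03,-0.22,-0.52,0.073,0,0.005,1.5],
    [0.03,-0.22,-0.52,0.073,0,0.005,1.5],
    [0.03,-0.22,-0.52,0.073,0,0.005,1.5],
    [0.03,-0.22,-0.52,0.073,0,0.005,1.5],
    [0.03,-0.22,-0.52,0.073,0,0.005,1.5],
    [0.03,-0.22,-0.52,0.073,0,0.005,1.5],
    [0.03,-0.22,-0.52,0.073,0,0.005,1.5],
    [0.03,-0.22,-0.52,0.073,0,0.005,1.5],
    [0.03,-0.22,-0.52,0.073,0,0.005,1.5],
    [0.03,-0.22,-0.52,0.073,0,0.005,1.5],
  ],
)

```text
time: 14.35
position: [0.4922, 0.1426, 0.1268]
tool_rot: [0.349, 0.644, -0.327, 0.597]
ft_force: [0.2, -0.9, -3.0]
grip_width: 0.0252
```

>>> arm_command(
  plan=[
    [0.03,-0.22,-0.52,0.073,0,0.005,1.5],
    [0.03,-0.22,-0.52,0.073,0,0.005,1.5],
    [0.03,-0.22,-0.52,0.073,0,0.005,1.5],
    [0.03,-0.22,-0.52,0.073,0,0.005,1.5],
    [0.03,-0.22,-0.52,0.073,0,0.005,1.5],
    [0.03,-0.22,-0.52,0.073,0,0.005,1.5],
    [0.03,-0.22,-0.52,0.073,0,0.005,1.5],
    [0,-0.1,-0.25,0.04,0,0.005,1.5],
    [0,0,0,0,0,0,1.5],
    [0,0,0,0,0,0,1.5],
  ],
)

```text
time: 15.6
position: [0.4561, 0.1748, 0.1305]
tool_rot: [0.518, 0.516, -0.485, 0.48]
ft_force: [0.1, 0.1, -4.0]
grip_width: 0.0246
```

```bash
python3 - <<'E'
from h import *
lip();delta([.474,.179,.120],tgt(-90,1,-4))
E
```

```text
lip tray xyz mm [-17.8  16.8  90.4] lean -4.0 zaxis [-0.006 -0.998 -0.069] ysky -0.003
t 15.6 pos [0.4561 0.1748 0.1305] q [0.087 0.421 1.844 0.09  0.875 1.606] F [ 0.1  0.1 -4. ] w 0.0246
shift_cm [ 1.07  1.79 -0.36] rotvec [-0.006  0.001  0.003]
```

>>> arm_command(
  plan=[
    [0.4,0.3,-0.05,0,0,0,1.5],
    [0.5,0.5,-0.1,0,0,0,1.5],
    [0.5,0.5,-0.1,0,0,0,1.5],
    [0.4,0.3,-0.05,0,0,0,1.5],
    [0,0,0,0,0,0,1.5],
  ],
)

```text
time: 16.23
position: [0.4739, 0.1788, 0.111]
tool_rot: [0.518, 0.516, -0.485, 0.48]
ft_force: [-0.1, 0.3, -2.9]
grip_width: 0.0244
```

>>> arm_command(
  plan=[
    [-0.29,0,-0.29,0,-0.067,0,1.5],
    [-0.29,0,-0.29,0,-0.067,0,1.5],
    [-0.29,0,-0.29,0,-0.067,0,1.5],
    [-0.29,0,-0.29,0,-0.067,0,1.5],
    [-0.29,0,-0.29,0,-0.067,0,1.5],
  ],
)

```text
time: 16.85
position: [0.4736, 0.1933, 0.1246]
tool_rot: [-0.428, -0.425, 0.568, -0.559]
ft_force: [0.2, -1.0, -3.2]
grip_width: 0.0251
```

```bash
python3 - <<'E'
from h import *
lip();delta([.474,.179,.120],tgt(-90,1,42))
E
```

```text
lip tray xyz mm [-0.6 20.9 70.4] lean 15.2 zaxis [-0.011 -0.962  0.271] ysky -0.004
t 16.85 pos [0.4736 0.1933 0.1246] q [ 0.34   0.534  1.679 -0.297  1.049  2.087] F [ 0.2 -1.  -3.2] w 0.0251
shift_cm [0.83 0.06 1.25] rotvec [-0.009 -0.458  0.01 ]
```

>>> arm_command(
  plan=[
    [-0.25,0,-0.29,0,-0.067,0,1.5],
    [-0.25,0,-0.29,0,-0.067,0,1.5],
    [-0.25,0,-0.29,0,-0.067,0,1.5],
    [-0.25,0,-0.29,0,-0.067,0,1.5],
    [-0.25,0,-0.29,0,-0.067,0,1.5],
    [-0.25,0,-0.29,0,-0.067,0,1.5],
    [-0.29,0,-0.29,0,-0.06,0,1.5],
    [0,0,0,0,0,0,1.5],
    [0,0,0,0,0,0,1.5],
    [0,0,0,0,0,0,1.5],
    [0,0,0,0,0,0,1.5],
    [0,0,0,0,0,0,1.5],
  ],
)

```text
time: 18.35
position: [0.4744, 0.2256, 0.1293]
tool_rot: [-0.29, -0.285, 0.651, -0.641]
ft_force: [0.1, 0.1, -2.1]
grip_width: 0.0247
```

>>> arm_command(
  plan=[
    [0,0,0,0,0,0,1.5],
    [0,0,0,0,0,0,1.5],
    [0,0,0,0,0,0,1.5],
    [0,0,0,0,0,0,1.5],
    [0,0,0,0,0,0,1.5],
    [0,0,0,0,0,0,1.5],
  ],
)

```text
time: 19.1
position: [0.4745, 0.2255, 0.1296]
tool_rot: [-0.29, -0.285, 0.651, -0.641]
ft_force: [-0.6, 0.2, -2.1]
grip_width: 0.0249
```

```bash
python3 - <<'E'
from h import *
lip();delta([.474,.179,.120],tgt(-90,1,42))
im,d=optics.camera("scene");cv2.imwrite("pics/s4.png",np.clip(cv2.resize(im[180:420,300:620],None,fx=2,fy=2)*1.5,0,255).astype(np.uint8))
E
```

```text
lip tray xyz mm [-0.3 25.8 66.5] lean 33.8 zaxis [-0.012 -0.743  0.669] ysky 0.0
t 19.1 pos [0.4745 0.2255 0.1296] q [ 0.591  0.746  1.449 -0.587  1.445  2.405] F [-0.6  0.2 -2.1] w 0.0249
shift_cm [3.82 0.02 2.82] rotvec [-0.012 -0.001  0.01 ]
```

View pics/s4.png

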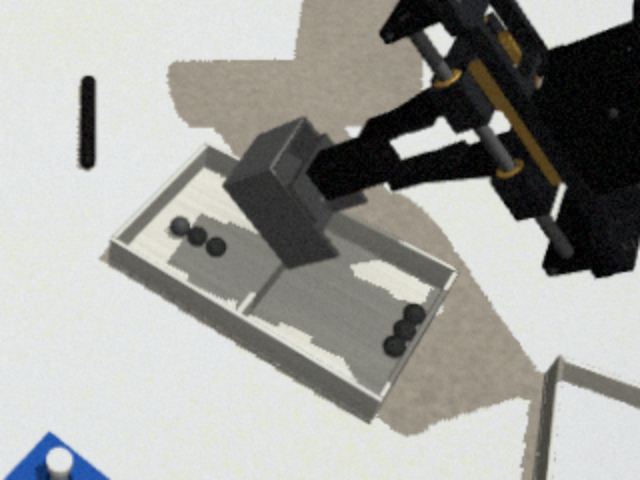

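Three balls are in each bay: near bay at (180–217, 226–246), far bay at (395–415, 314–346). I'll level the shaker and take it to clear bench.

>>> arm_command(
  plan=[
    [0.2,0,0.29,0,0.067,0,1.5],
    [0.2,0,0.29,0,0.067,0,1.5],
    [0.2,0,0.29,0,0.067,0,1.5],
    [0.2,0,0.29,0,0.067,0,1.5],
    [0.2,0,0.29,0,0.067,0,1.5],
    [0.2,0,0.29,0,0.067,0,1.5],
    [0.2,0,0.29,0,0.067,0,1.5],
    [0.2,0,0.29,0,0.067,0,1.5],
    [0.2,0,0.29,0,0.067,0,1.5],
    [0.2,0,0.29,0,0.067,0,1.5],
    [0.1,0,0.29,0,0.06,0,1.5],
    [0,0,0,0,0,0,1.5],
  ],
)

```text
time: 20.65
position: [0.4698, 0.1842, 0.1232]
tool_rot: [0.503, 0.501, -0.502, 0.493]
ft_force: [0.1, 0.0, -1.8]
grip_width: 0.0246
```

```bash
python3 - <<'E'
from h import *
lip();delta([.50,-.10,.12],tgt(-90,1,0))
E
```

```text
lip tray xyz mm [-4.8 25.1 80.2] lean -0.5 zaxis [-0.011 -1.    -0.009] ysky -0.007
t 20.65 pos [0.4698 0.1842 0.1232] q [0.145 0.46  1.792 0.012 0.896 1.719] F [ 0.1  0.  -1.8] w 0.0246
shift_cm [ 0.05  3.33 28.38] rotvec [-0.011 -0.009  0.007]
```

>>> arm_command(
  plan=[
    [-0.3,0.1,1,-0.01,-0.009,0.007,1.5],
    [0,0.3,2,0,0,0,1.5],
    [0,0.4,3,0,0,0,1.5],
    [0,0.4,3,0,0,0,1.5],
    [0,0.4,3,0,0,0,1.5],
    [0,0.4,3,0,0,0,1.5],
    [0,0.4,3,0,0,0,1.5],
    [0,0.4,3,0,0,0,1.5],
    [0,0.3,3,0,0,0,1.5],
    [0,0.2,2,0,0,0,1.5],
    [0,0,1,0,0,0,1.5],
    [0,0,0,0,0,0,1.5],
  ],
)

```text
time: 22.15
position: [0.5063, -0.0929, 0.1309]
tool_rot: [0.49, 0.501, -0.5, 0.509]
ft_force: [-0.5, 0.6, -2.3]
grip_width: 0.025
```

```bash
python3 - <<'E'
from h import *
delta([.50,-.10,.0585],tgt(-90,1,0))
E
```

```text
t 22.15 pos [ 0.5063 -0.0929  0.1309] q [-0.388  0.458  1.764 -0.021  0.915  1.175] F [-0.5  0.6 -2.3] w 0.025
shift_cm [ 7.25 -0.63  0.57] rotvec [0.021 0.017 0.002]
```

>>> arm_command(
  plan=[
    [0.8,0,0,0.01,0.017,0,1.5],
    [1.5,0,0,0,0,0,1.5],
    [1.5,0,0,0,0,0,1.5],
    [1.3,0,0,0,0,0,1.5],
    [0.8,0,0,0,0,0,1.5],
    [0,0,0,0,0,0,1.5],
  ],
)

```text
time: 22.9
position: [0.504, -0.0892, 0.0665]
tool_rot: [0.496, 0.506, -0.497, 0.501]
ft_force: [0.0, 0.5, -3.0]
grip_width: 0.0251
```

```bash
python3 - <<'E'
from h import *
o=robot.get_obs()
delta([o["position"][0],o["position"][1],.0575],tgt(-90,1,0))
E
```

```text
t 22.9 pos [ 0.504  -0.0892  0.0665] q [-0.394  0.564  1.815  0.     0.771  1.162] F [ 0.   0.5 -3. ] w 0.0251
shift_cm [0.9  0.01 0.  ] rotvec [ 0.014 -0.003  0.007]
```

>>> arm_command(
  plan=[
    [0.4,0,0,0,0,0.006,1.5],
    [0.3,0,0,0,0,0,1.5],
    [0.1,0,0,0,0,0,1.5],
    [0,0,0,0,0,0,1.5],
  ],
)

```text
time: 23.4
position: [0.505, -0.0896, 0.059]
tool_rot: [0.497, 0.504, -0.495, 0.503]
ft_force: [-0.3, -0.4, -1.9]
grip_width: 0.0249
```

>>> arm_command(
  plan=[
    [0.1,0,0,0,0,0,1.5],
    [0.1,0,0,0,0,0,1.5],
    [0,0,0,0,0,0,1.5],
  ],
)

```text
time: 23.78
position: [0.5057, -0.0897, 0.0577]
tool_rot: [0.498, 0.503, -0.495, 0.504]
ft_force: [-0.1, -0.7, -1.9]
grip_width: 0.0249
```

>>> arm_command(
  plan=[
    [0.15,0,0,0,0,0,1.5],
    [0,0,0,0,0,0,1.5],
  ],
)

```text
time: 24.02
position: [0.5061, -0.0893, 0.0577]
tool_rot: [0.498, 0.503, -0.495, 0.504]
ft_force: [-0.2, -0.8, -2.3]
grip_width: 0.0247
```

>>> arm_command(
  plan=[
    [0.3,0,0,0,0,0,1.5],
    [0,0,0,0,0,0,1.5],
  ],
)

```text
time: 24.28
position: [0.5069, -0.0885, 0.0579]
tool_rot: [0.499, 0.502, -0.494, 0.504]
ft_force: [-0.4, -0.2, -3.7]
grip_width: 0.0249
```

>>> arm_command(
  plan=[
    [0.3,0,0,0,0,0,1.5],
    [0.2,0,0,0,0,0,1.5],
  ],
)

```text
time: 24.52
position: [0.5079, -0.0873, 0.0572]
tool_rot: [0.5, 0.502, -0.493, 0.505]
ft_force: [-5.5, 1.3, 18.4]
grip_width: 0.0249
```

```bash
python3 - <<'E'
from h import *
lip();delta([.505,-.09,.0574],tgt(-90,1,0))
im,d=optics.camera("scene");cv2.imwrite("pics/s5.png",np.clip(cv2.resize(im[100:400,120:520],None,fx=2,fy=2)*1.5,0,255).astype(np.uint8))
E
```

```text
lip tray xyz mm [  63.4 -240.5   14. ] lean -0.2 zaxis [ 0.013 -1.    -0.004] ysky 0.01
t 24.52 pos [ 0.5079 -0.0873  0.0572] q [-0.392  0.578  1.827  0.011  0.729  1.158] F [-5.5  1.3 18.4] w 0.0249
shift_cm [-0.02 -0.29  0.27] rotvec [ 0.013 -0.004 -0.01 ]
```

View pics/s5.png

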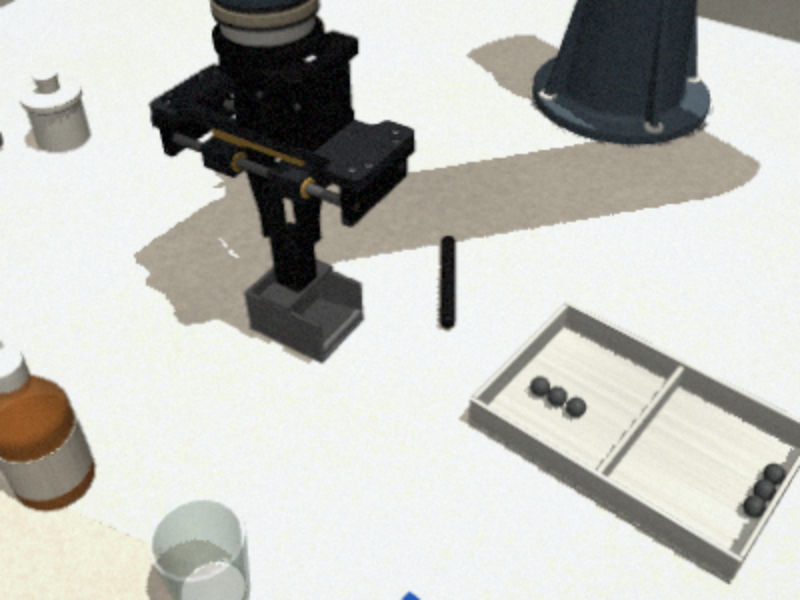

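It's standing on the bench (18 N contact), with the balls 3 + 3. Releasing.

>>> arm_command(
  plan=[
    [-0.05,0,0,0,0,0,1.5],
    [0,0,0,0,0,0,2.7],
    [0,0,0,0,0,0,3.2],
    [0,0,0,0,0,0,4.5],
    [0,0,0,0,0,0,6],
    [0,0,0,0,0,0,6],
    [0,0,0,0,0,0,6],
  ],
)

```text
time: 25.45
position: [0.5081, -0.0878, 0.0565]
tool_rot: [0.5, 0.502, -0.494, 0.505]
ft_force: [-0.0, -0.7, -0.3]
grip_width: 0.0586
```

>>> arm_command(
  plan=[
    [-1,0,0,0,0,0,6],
    [-2,0,0,0,0,0,6],
    [-3,0,0,0,0,0,6],
    [-3,0,0,0,0,0,6],
    [-2,0,0,0,0,0,6],
    [0,0,0,0,0,0,6],
    [0,0,0,0,0,0,6],
  ],
)

```text
time: 26.32
position: [0.5067, -0.0881, 0.1726]
tool_rot: [0.5, 0.501, -0.493, 0.505]
ft_force: [-0.7, -0.4, -0.1]
grip_width: 0.0601
```

```bash
python3 - <<'E'
from h import *
delta([.505,-.09,.0574],tgt(-90,1,0))
im,d=optics.camera("scene");a=cv2.resize(im[130:400,180:540],(533,400))
im,d=optics.camera("wrist");b=cv2.resize(im,(260,195));b=np.vstack([b,np.zeros((205,260,3),np.uint8)])
cv2.imwrite("pics/s6.png",np.clip(np.hstack([a,b])*1.5,0,255).astype(np.uint8))
E
```

```text
t 26.32 pos [ 0.5067 -0.0881  0.1726] q [-0.394  0.392  1.73   0.008  1.01   1.16 ] F [-0.7 -0.4 -0.1] w 0.0601
shift_cm [11.52 -0.31  0.22] rotvec [ 0.012 -0.003 -0.011]
```

View pics/s6.png

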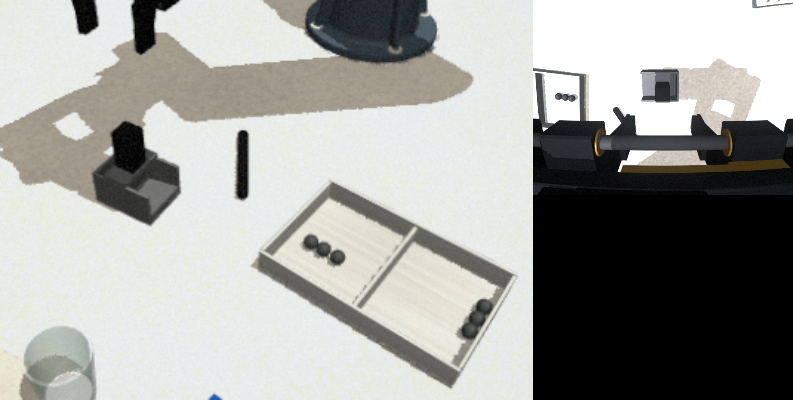

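The shaker stands upright and free at (135,175), with three balls in each bay and the gripper clear.

```bash
python3 -c "
from h import *
print(workorder.hand_in())"
```

```text
the job is handed in; nothing more can be done
None
```

The job is done and handed in at about 26 s of the 59 s allowed. I picked the shaker up by its knob and poured the front three balls into the near bay at about 20° of lean. I poured the back three into the far bay at about 42°, with the spout turned towards +y because the arm's wrist range ran short with the spout facing the robot. I then stood the shaker on clear bench beside the tray, let go and backed off.

The last pictures show three balls at rest in each bay, none on the bench, and the shaker upright with the gripper about 12 cm above the release point. In each bay the balls ended up close together, so the even spread is three and three rather than across each floor. While setting the shaker down, the force reading did not show contact until I pressed to about 18 N; the readings went back to about zero after release. No check failed.

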